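# Slide the domino box home between wet-varnished rails

### The job

The two dark guide rails on the stowing board have just been varnished and are still wet: with the fingertips, push the red domino box along the board and down the lane between the rails until it rests against the green stop, without the box or the robot ever touching either rail. Only push the box: never lift, tip or carry it. Leave everything else on the table where it is.

Things in the scene. Friction and masses are not known exactly. Their poses are not given: they have to be found in the camera images.
- board: plywood stowing board fixed to the table, 415 x 200 x 8 mm. Origin at table height, on the lane's centre line at its mouth; x runs down the lane to the stop (robot's left to right, turned up to 0.25 rad), y away from the robot. Bare apron without rails: x -190 to 0 mm; rails: x 0 to 220; green stop face: x = 200. The lane is 112 mm wide inside (y -56 to 56).
- mouth (a point): centre of the lane's open end, on the board's top face (8 mm above the table)
- stop (a point): middle of the stop's green face, at the board's top face (8 mm above the table); the stop is 24 mm high above the board
- far_rail: dark varnished guide rail farther from the robot, 220 mm long, 14 mm wide, standing 16 mm above the board (top 24 mm above the table). Origin: its end at the mouth, on its own centre line (63 mm from the lane's centre line), at the board's top face. Must not be touched.
- near_rail: the same rail on the robot's side, 63 mm from the lane's centre line. Must not be touched.
- domino_box: closed red box with two white domino inlays on top, 110 mm (own x) x 92 (own y) x 56 high, 0.35 to 0.7 kg, slides like wood on wood. Origin: centre of its underside. Starts on the apron, own x roughly down the lane, up to 30 mm off its centre line and turned up to 0.25 rad. Home: origin at x = 145, y = 0 mm in the board's frame; 10 mm to spare each side.
- chalk_blue: blue cue-chalk cube, 22 mm, origin under its centre; stands on the table beside the far rail. Bystander: leave alone.
- chalk_green: green cue-chalk cube, 22 mm, origin under its centre; stands on the table beside the near rail. Bystander: leave alone.
- card_deck: yellow box of playing cards lying flat, 90 x 64 x 18 mm, origin under its centre; on the table past the far rail. Bystander: leave alone.
- puck: steel shuffleboard puck with orange cap, 54 mm across, 21 mm high, origin under its centre; on the table beyond the stop. Bystander: leave alone.
- mug: white mug, 80 mm across, 90 mm high, origin under its centre. Bystander: leave alone.
- can: drinks can with green label, 66 mm across, 115 mm high, origin under its centre. Bystander: leave alone.
- brush: wooden table brush lying on the cloth, origin about its middle. Bystander: leave alone.

How it is judged:
By the outcome, as a careful person would: the job done as asked, in the order asked, and still so for the second after the job is handed in, with the robot touching nothing.
It also fails if it takes over 61 s, if anything falls off the work surface, if the arm or the gripper's body presses on something with over 40 N, if the wrist force passes 120 N, or if a joint passes its speed limit or range.

### The arm

A 7-joint arm with a two-finger parallel gripper is mounted at the origin on the work surface. World frame = base frame: x ahead of the robot, y to its left, z up, the work surface at z = 0. Lengths are in m, angles in rad, forces in N, time in s.
With the tool pointing down it reaches from about 0.35 to 0.775 m from the base axis. Payload 3.1 kg.
Tool frame: the origin (TCP) lies where the fingers leave the gripper's body, on its centre line; the fingertips stand 73 mm ahead of it and the grasp point (between the pads) lies 54 mm ahead of it; z points along the fingers, y is the line along which they close (so a half turn about z gives the same grasp; the last joint's range is limited). The gripper opens to 85 mm and grips with 20 to 120 N. Pads are 22 mm wide; open, the fingers measure 114 mm over their backs; the gripper's body (76 mm by 85 mm) begins 54 mm behind the grasp point. The pads swing forward as they close: fully open they stand 13 mm farther back than shut.
Start: joints at [-1.307, 0.311, 0.014, 1.512, -0.004, 1.319, -0.027], TCP at [0.166, 0.525, 0.304] pointing down, gripper open.
Joint ranges: [-2.7, 2.7], [-0.3, 1.91], [-1.27, 1.3], [0.12, 2.57], [-1.44, 4.58], [0.2, 2.03], [-3.05, 3.05]. Speed limits (rad/s): [2.79, 2.79, 3.14, 3.14, 3.14, 3.14, 3.14].

### API

Orientations are given as a 3x3 rotation matrix whose columns are the frame's x, y, z axes.
In Python, from bench import * gives the robot as it stands.
- The arm moves only by the shell command python3 -m crank 'ROWS' [OPENING] [FORCE]. ROWS is JSON, a list of rows, each a list of 4 numbers: the shift along the tool's x, y, z in m, then the turn about the tool's z in rad. A call has 1 to 10 rows; each row is the pose to reach, as a shift and turn from the pose commanded when the call began, along the tool's axes at that moment; what a row does not reach only later rows make up. A row lasts 1/10 s, in which the tool goes at most 50 mm and 8.59 degrees, less where a joint would pass 70% of its speed; a pose out of reach is approached as far as the arm can. A call with a gripper value outside its range is refused whole. OPENING is the closure, from 0 (fully open) to 1 (shut), set as the call begins (- or left out, the last holds). The fingers move at their own pace and stop on an object; FORCE is the grip in N (left out, the last holds). Time passes only in rows, so rows that repeat a pose let the fingers close. It gives the time, the measured TCP pose, the force, the opening and the grip force at its end, in the units of the state.
- get_obs(): the state, without advancing time (a new reading comes with each control period).
- snapshot(name): name is "scene" or "top"; returns (picture, depth): 480x640x3 uint8, red, green, blue; 480x640 float32, m along the optical axis (not along the pixel's ray), 0 where there is no reading.
- calibration(name): a dict with "vfov" (degrees; the focal length in pixels is half the picture's height over the tangent of half this angle, whatever the lens; pixels are square), "cx", "cy" (the principal point, pixels), "distortion" ([k1, k2, p1, p2, k3] as OpenCV has them; the pictures are not rectified), "rvec" (rotation vector, rad) and "tvec" (3), from world to camera coordinates, as OpenCV has them. Camera axes: x right, y down, z forward; pixel columns grow to the right and rows downward; lengths in m; the calibration is good to about 2 mm. A picture is of the moment at which its call begins. calibration takes no time and is no camera call.
- sign_off(): hands the job in; it is judged then, once.
Trained networks look in the newest picture that a camera, given by its name, has taken for a name from the list of things; names that differ only in an ending like _2 or _b are one class to them, and where a whole thing is asked for, a point or a joint stands for the part that bears it (a point fixed in the world has none). Each returns a list of dicts, best first, with "conf" (0 to 1); they miss things now and then, are a little off and sometimes report something else, mostly with a low value. They report only what shows in the picture. A call takes as long as a camera call.
- silhouettes(query, camera): "pixels" (480x640 bool, what is visible of it) and "box" ([left, top, width, height] in pixels, round what is visible of it).
The state is a dict: "time": time; "joints": joint angles; "joint_velocities": joint speeds; "tau": joint torques, N m; "position": TCP position; "tcp_rot": TCP orientation; "ft_force": force on the tool from outside, world axes, zero at the start; "moment": the same for the moment, N m; "opening": finger opening in m; "gripper_force": force on a finger pad.
Only numpy, scipy, OpenCV 4.12 (cv2) and the standard library are available. Lean on these libraries where they do the work, as an engineer would, in place of code of your own. Each camera call takes 0.05 s, during which the arm holds its last target. There are 200 camera calls.

## Working session

There is one attempt and no reset: what is moved stays moved. The work goes in short steps, Python scripts to look and compute and a shell command to move; the robot and the scene stay as the last step left them, time stands still between calls to the robot, and variables do not carry over. Pictures are saved under pics/ and viewed, at most 10 in all, crops included, and the job is handed in when it is done.

```bash
mkdir -p pics
cat > h.py <<'E'
from bench import *
import numpy as np, cv2
def K(n):
    c=calibration(n); f=240/np.tan(np.radians(c["vfov"])/2)
    R=cv2.Rodrigues(np.array(c["rvec"],float))[0]
    return np.array([[f,0,c["cx"]],[0,f,c["cy"]],[0,0,1]]),np.array(c["distortion"],float),R,np.array(c["tvec"],float).ravel()
def onplane(n,uv,z):
    k,d,R,t=K(n); p=cv2.undistortPoints(np.array(uv,float).reshape(-1,1,2),k,d).reshape(-1,2)
    r=np.c_[p,np.ones(len(p))]@R; o=-R.T@t
    return o+r*((z-o[2])/r[:,2])[:,None]
def cloud(n,depth,mask):
    k,d,R,t=K(n); v,u=np.nonzero(mask&(depth>0))
    p=cv2.undistortPoints(np.c_[u,v].astype(float).reshape(-1,1,2),k,d).reshape(-1,2)
    z=depth[v,u][:,None]; return (np.c_[p,np.ones(len(p))]*z-t)@R
E
python3 - <<'E'
from h import *
for n in("top","scene"):
    im,d=snapshot(n); cv2.imwrite(f"pics/{n}0.png",im[:,:,::-1]); np.savez(f"{n}0.npz",im=im,d=d)
    k,ds,R,t=K(n); print(n,k[0],-R.T@t,R[2])
    for q in("domino_box","far_rail","near_rail","board","stop"):
        for s in silhouettes(q,n)[:3]:
            P=cloud(n,d,s["pixels"]); print(q,round(s["conf"],2),s["box"],s["pixels"].sum(),np.median(P,0).round(3),np.percentile(P[:,2],[5,95]).round(3))
o=get_obs();print(o["time"],o["position"],o["tcp_rot"],o["opening"])
E
```

```text
top [599.26407672   0.         315.98581033] [ 3.49302561e-01 -1.03809245e-04  1.51596536e+00] [ 1.54812419e-01 -5.68185102e-04 -9.87943719e-01]
domino_box 0.91 [219.6, 216.4, 48.5, 45.5] 1864 [0.55  0.179 0.064] [0.025 0.069]
far_rail 0.72 [288.4, 200.7, 84.5, 8.9] 496 [ 0.643 -0.039  0.023] [0.013 0.029]
near_rail 0.9 [289.3, 246.7, 88.5, 13.6] 533 [ 0.518 -0.041  0.023] [0.01  0.028]
board 0.56 [218.3, 192.4, 162.4, 81.6] 10870 [0.582 0.019 0.009] [0.003 0.027]
stop 0.82 [214.5, 189.9, 163.8, 81.0] 10716 [0.582 0.019 0.009] [0.003 0.027]
stop 0.5 [143.9, 235.0, 28.0, 80.6] 946 [0.484 0.405 0.018] [0.01  0.024]
scene [600.90443687   0.         321.4522411 ] [ 1.23886147 -0.50480287  1.03099747] [-0.50304664  0.38862066 -0.77195729]
domino_box 0.96 [348.6, 165.2, 55.6, 57.4] 2256 [0.57  0.168 0.062] [0.018 0.066]
domino_box 0.63 [247.2, 209.5, 80.0, 59.1] 711 [ 0.523 -0.044  0.022] [0.01  0.026]
far_rail 0.84 [284.6, 244.9, 77.7, 61.3] 705 [ 0.649 -0.052  0.022] [0.014 0.026]
far_rail 0.28 [276.1, 205.2, 10.3, 14.2] 116 [ 0.453 -0.015  0.019] [0.003 0.024]
near_rail 0.95 [247.0, 208.6, 80.5, 56.4] 757 [ 0.523 -0.045  0.021] [0.008 0.026]
board 0.59 [237.9, 190.0, 191.7, 129.6] 10961 [ 0.602 -0.004  0.008] [0.004 0.026]
stop 0.56 [236.0, 186.1, 195.7, 134.0] 11352 [ 0.602 -0.003  0.008] [0.003 0.025]
0.6 [0.16553627 0.52450758 0.30393484] [[-9.53629922e-01  3.00981680e-01  1.79487977e-06]
 [ 3.00981679e-01  9.53629919e-01  7.82410131e-05]
 [ 2.18374605e-05  7.51531971e-05 -9.99999997e-01]] 0.08548468265918992
```

View pics/top0.png

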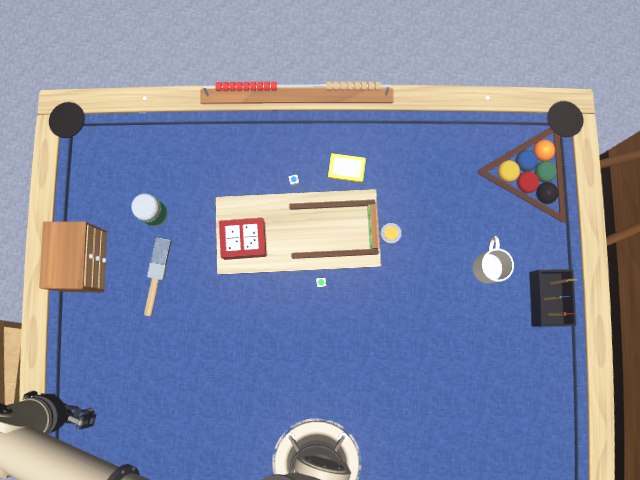

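View pics/scene0.png

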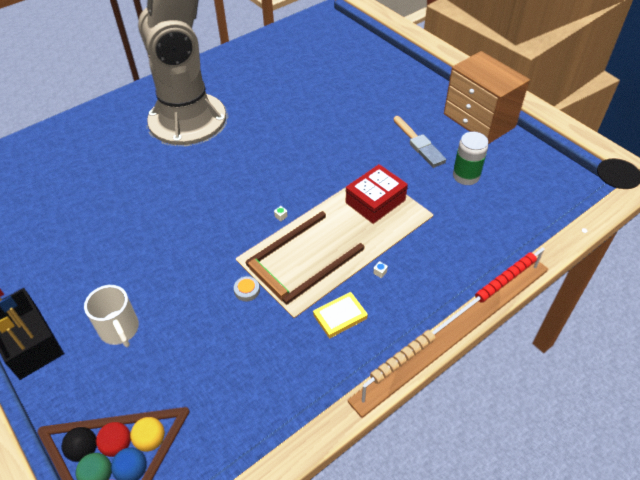

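The top view shows the red box at about (243,238) on the apron, the rails at rows 205 and 254, the green stop at column 371, and the puck just beyond it at (391,233). The scene view agrees: box at (377,192), stop at (267,278).

```bash
cat >> h.py <<'E'
def boxpose(n,im,d):
    # rectangle of the box top (red or white points near z=.064)
    s=silhouettes("domino_box",n)[0]["pixels"]
    m=cv2.dilate(s.astype(np.uint8),np.ones((5,5)))>0
    P=cloud(n,d,m); top=m.copy(); v,u=np.nonzero(m&(d>0)); top[:]=False
    ok=(P[:,2]>.052); top[v[ok],u[ok]]=True
    v,u=np.nonzero(top); Q=onplane(n,np.c_[u,v],.064)[:,:2]
    return cv2.minAreaRect((Q*1000).astype(np.float32))
E
python3 - <<'E'
from h import *
for n in("top","scene"):
    im,d=snapshot(n)
    print(n,"box",boxpose(n,im,d))
    s=silhouettes("board",n)[0]["pixels"]
    s=cv2.morphologyEx(s.astype(np.uint8),cv2.MORPH_OPEN,np.ones((3,3)))
    v,u=np.nonzero(s); print("board",cv2.minAreaRect((onplane(n,np.c_[u,v],.008)[:,:2]*1000).astype(np.float32)))
    for q in("far_rail","near_rail"):
        s=max(silhouettes(q,n),key=lambda a:a["conf"])["pixels"]
        v,u=np.nonzero(s); Q=onplane(n,np.c_[u,v],.022)[:,:2]*1000
        print(q,cv2.minAreaRect(Q.astype(np.float32)),Q.mean(0))
    hsv=cv2.cvtColor(im,cv2.COLOR_RGB2HSV)
    g=((hsv[...,0]>40)&(hsv[...,0]<85)&(hsv[...,1]>60)); g=g.astype(np.uint8)
    nn,_,st,c=cv2.connectedComponentsWithStats(g)
    for i in range(1,nn):
        if st[i,4]>15: print("green",c[i],st[i],onplane(n,[c[i]],.02).round(3))
big=cv2.resize(im[150:320,220:440],None,fx=3.4,fy=3.4,interpolation=cv2.INTER_CUBIC)
im=snapshot("top")[0]
cv2.imwrite("pics/crop1.png",cv2.resize(im[180:290,200:400],None,fx=4,fy=4,interpolation=cv2.INTER_CUBIC)[:,:,::-1])
E
```

```text
top box ((552.9615478515625, 180.47251892089844), (93.5461654663086, 111.5909652709961), 4.142775535583496)
board ((577.2041015625, 48.287384033203125), (204.8704833984375, 417.8489990234375), 2.753460168838501)
far_rail ((643.8541259765625, -39.39922332763672), (20.57459259033203, 214.0984344482422), 2.3499670028686523) [643.67863096 -40.41832826]
near_rail ((518.2932739257812, -46.371002197265625), (19.242298126220703, 216.5096435546875), 2.8570799827575684) [518.11263636 -46.11304966]
green [545.92238806 170.76716418] [536 161  21  21 335] [[ 0.734 -0.606  0.02 ]]
green [158.17934783 216.10869565] [143 200  23  26 184] [[0.614 0.403 0.02 ]]
green [369.40740741 226.41975309] [367 204   6  45  81] [[ 0.586 -0.136  0.02 ]]
green [320.66666667 281.72727273] [318 279   6   7  33] [[ 0.447 -0.012  0.02 ]]
scene box ((561.2933349609375, 178.00775146484375), (99.27753448486328, 118.15966796875), 4.118626117706299)
board ((580.7918090820312, 46.23884582519531), (203.2481689453125, 415.1423645019531), 2.487060308456421)
far_rail ((649.0910034179688, -42.767433166503906), (19.81443214416504, 222.6525421142578), 2.6553845405578613) [649.17810948 -44.94777021]Traceback (most recent call last):
  File "<stdin>", line 9, in <module>
ValueError: max() iterable argument is empty
```

```bash
cat >> h.py <<'E'
# lane (top-camera estimate): unit vectors and mouth, m
A=np.radians(2.65); EX=np.array([np.sin(A),-np.cos(A)]); EY=np.array([np.cos(A),np.sin(A)])
yM=.0658; M=np.array([.5817+(-.043-yM)*np.tan(A)*1.0,yM])
def lane2w(x,y): return M+np.array(x)*EX+np.array(y)*EY
def w2lane(p): q=np.array(p[:2])-M; return np.array([q@EX,q@EY])
def shift(bx,by,z,yaw=None):
    "yaw: lane-frame angle of tool y; 0 = tool y along lane x. shift from the measured pose"
    o=get_obs(); R=np.array(o["tcp_rot"]); p=np.array(o["position"])
    s=R.T@(np.r_[lane2w(bx,by),z]-p); t=0
    if yaw is not None:
        want=np.arctan2(EX[1],EX[0])+yaw; cur=np.arctan2(R[1,1],R[0,1])
        t=-(((want-cur)+np.pi/2)%np.pi-np.pi/2)
    return s.round(4),round(t,4)
def where():
    o=get_obs(); R=np.array(o["tcp_rot"]); a=np.arctan2(R[1,1],R[0,1])-np.arctan2(EX[1],EX[0])
    return "t",round(o["time"],2),"lane",w2lane(o["position"]).round(4),"z",round(o["position"][2],4),"yaw",round((a+np.pi/2)%np.pi-np.pi/2,4),"j7",round(o["joints"][6],2),"f",np.round(o["ft_force"],1),"op",o["opening"]
def boxlane(n="top"):
    im,d=snapshot(n); (c,wh,a)=boxpose(n,im,d)
    pts=cv2.boxPoints((c,wh,a)); e=[pts[1]-pts[0],pts[2]-pts[1]]; L=max(e,key=np.linalg.norm)
    ang=np.arctan2(L@EY,L@EX); ang=(ang+np.pi/2)%np.pi-np.pi/2
    return w2lane(np.array(c)/1000).round(4)*1000,round(ang,4),np.round(wh,1)
E
python3 - <<'E'
from h import *
print(M,boxlane()); print(where()); b=boxlane()[0]/1000
print(shift(b[0],b[1]-.095,.304,0))
im=snapshot("top")[0]
v=im.copy()
k,ds,R,t=K("top")
def pj(x,y,z): return cv2.projectPoints(np.r_[lane2w(x,y),z].reshape(1,3),cv2.Rodrigues(R)[0],t,k,ds)[0].ravel()
c=cv2.resize(im[180:290,200:400],None,fx=4,fy=4,interpolation=cv2.INTER_CUBIC)
for a,b_,z in [((0,-.056),(.2,-.056),.024),((0,.056),(.2,.056),.024),((0,-.07),(.22,-.07),.024),((0,.07),(.22,.07),.024),((.2,-.056),(.2,.056),.032),((-.19,-.1),(-.19,.1),.008),((-.19,-.1),(.225,-.1),.008),((-.19,.1),(.225,.1),.008)]:
    p=[tuple(np.round((pj(*q,z)-[200,180]+.5)*4-.5).astype(int).tolist()) for q in(a,b_)]; cv2.line(c,p[0],p[1],(0,255,255),1)
cv2.imwrite("pics/crop1.png",c[:,:,::-1])
E
```

```text
[0.57666428 0.0658    ] (array([-115.7,  -18.4]), np.float64(0.0257), array([ 93.6, 111.5]))
('t', 1.2, 'lane', array([-0.4772, -0.3895]), 'z', np.float64(0.3039), 'yaw', np.float64(-0.352), 'j7', np.float64(-0.03), 'f', array([0.3, 0.4, 0.3]), 'op', 0.08555178875275742)
(array([-3.836e-01, -2.442e-01, -1.000e-04]), np.float64(-0.352))
```

View pics/crop1.png

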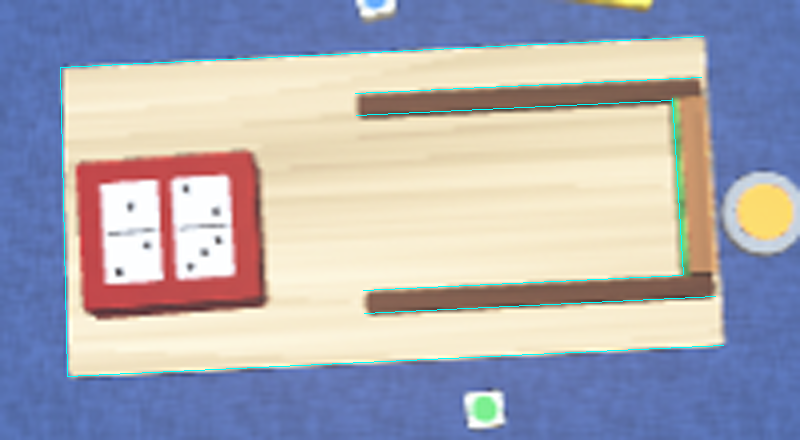

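The projected lane outline fits the picture: rails at crop rows 105 and 300, stop at column 680. The box is 18 mm to the near side, so I'll first nudge it sideways to the centre line.

```bash
python3 -m crank '[[-0.03,-0.02,0,-0.03],[-0.07,-0.045,0,-0.1],[-0.11,-0.07,0,-0.17],[-0.15,-0.095,0,-0.25],[-0.19,-0.12,0,-0.3],[-0.23,-0.146,0,-0.352],[-0.27,-0.172,0,-0.352],[-0.31,-0.197,0,-0.352],[-0.35,-0.223,0,-0.352],[-0.3836,-0.2442,0,-0.352]]' 0.3
python3 -m crank '[[0,0,0,0],[0,0,0.03,0],[0,0,0.07,0],[0,0,0.11,0],[0,0,0.11,0]]'
python3 - <<'E'
from h import *
print(where()); b=boxlane(); print(b); b=b[0]/1000
print(shift(b[0],-.113,.108,0))
im=snapshot("top")[0]
cv2.imwrite("pics/crop2.png",cv2.resize(im[180:330,180:380],None,fx=4,fy=4)[:,:,::-1])
E
```

```text
time: 2.35
position: [0.4593, 0.1734, 0.3043]
tcp_rot: [[-0.999, -0.044, 0.001], [-0.044, 0.999, -0.0], [-0.001, -0.0, -1.0]]
ft_force: [0.4, 0.1, -0.8]
opening: 0.0599
gripper_force: 0.0
time: 2.85
position: [0.4535, 0.1755, 0.189]
tcp_rot: [[-0.999, -0.047, -0.012], [-0.047, 0.999, -0.005], [0.012, -0.004, -1.0]]
ft_force: [0.1, 0.6, 0.3]
opening: 0.0599
gripper_force: 0.0
('t', 2.85, 'lane', array([-0.1152, -0.118 ]), 'z', np.float64(0.189), 'yaw', np.float64(0.001), 'j7', np.float64(1.31), 'f', array([0.1, 0.6, 0.3]), 'op', 0.05991642508355747)
(array([-115.5,  -22. ]), np.float64(0.0261), array([100.7, 111.6]))
(array([-0.0008, -0.0008,  0.0862]), np.float64(0.0008))
```

View pics/crop2.png

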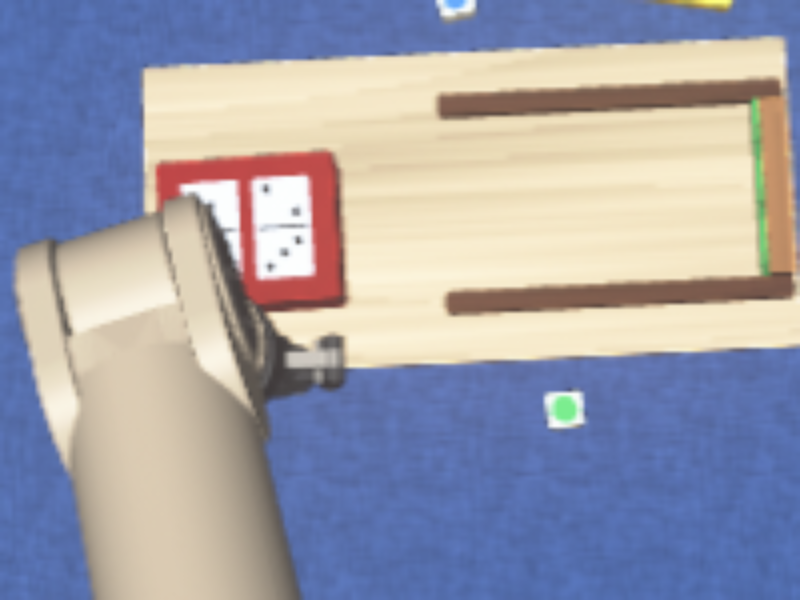

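The picture shows the arm's wrist over the box's near side, with the fingers clear of both the box and the near rail. I'll descend and push sideways.

```bash
python3 -m crank '[[0,0,0.03,0],[0,0,0.06,0],[0,0,0.081,0],[0,0,0.081,0],[0,0,0.081,0]]'
python3 -m crank '[[-0.012,0,0,0],[-0.022,0,0,0],[-0.028,0,0,0],[-0.032,0,0,0],[-0.036,0,0,0],[-0.04,0,0,0],[-0.044,0,0,0],[-0.047,0,0,0],[-0.05,0,0,0],[-0.05,0,0,0]]'
python3 - <<'E'
from h import *
print(where()); print(boxlane()); print(boxlane("scene")); print(where())
E
```

```text
time: 3.5
position: [0.4595, 0.177, 0.115]
tcp_rot: [[-0.999, -0.047, 0.004], [-0.047, 0.999, 0.002], [-0.004, 0.002, -1.0]]
ft_force: [-0.2, -0.0, 1.2]
opening: 0.0598
gripper_force: 0.0
time: 4.5
position: [0.5064, 0.1788, 0.1124]
tcp_rot: [[-0.999, -0.047, -0.004], [-0.047, 0.999, -0.0], [0.004, -0.0, -1.0]]
ft_force: [-3.3, 0.3, 2.6]
opening: 0.0596
gripper_force: 2.1
('t', 4.5, 'lane', array([-0.1161, -0.0649]), 'z', np.float64(0.1124), 'yaw', np.float64(0.0006), 'j7', np.float64(1.39), 'f', array([-3.3,  0.3,  2.6]), 'op', 0.05959091514513336)
(array([-86.2,  -6.8]), np.float64(-1.5074), array([91.9, 57.7]))
(array([-112.6,   -5.8]), np.float64(-0.0092), array([108.7, 117.2]))
('t', 4.7, 'lane', array([-0.1159, -0.0644]), 'z', np.float64(0.1124), 'yaw', np.float64(0.0005), 'j7', np.float64(1.39), 'f', array([-1.5,  0.2, -1.1]), 'op', 0.059943357606911815)
```

```bash
python3 -m crank '[[-0.002,0,0,0],[-0.004,0,0,0],[-0.0055,0,0,0],[-0.007,0,0,0],[-0.007,0,0,0],[-0.007,0,0,0]]'
python3 -m crank '[[0.01,0,0,0],[0.03,0,0,0],[0.05,0,0,0],[0.05,0,-0.02,0],[0.05,0,-0.06,0],[0.05,0,-0.09,0]]'
python3 - <<'E'
from h import *
print(where()); print(boxlane("scene"))
print(shift(-.25,-.09,.2,np.pi/2),shift(-.25,0,.2,np.pi/2))
E
```

```text
time: 5.3
position: [0.5153, 0.1785, 0.113]
tcp_rot: [[-0.999, -0.046, 0.001], [-0.046, 0.999, -0.0], [-0.001, -0.0, -1.0]]
ft_force: [-2.1, -0.7, -0.1]
opening: 0.0602
gripper_force: 0.8
time: 5.9
position: [0.4655, 0.1767, 0.2054]
tcp_rot: [[-0.999, -0.046, 0.004], [-0.046, 0.999, 0.002], [-0.004, 0.001, -1.0]]
ft_force: [1.9, 0.5, -0.5]
opening: 0.0597
gripper_force: 0.0
('t', 5.9, 'lane', array([-0.116 , -0.1059]), 'z', np.float64(0.2054), 'yaw', np.float64(0.0001), 'j7', np.float64(1.31), 'f', array([ 1.9,  0.5, -0.5]), 'op', 0.0597046589763574)
(array([-110.9,    8.2]), np.float64(-0.0015), array([ 98.9, 118.6]))
(array([-0.0129,  0.1332,  0.0092]), np.float64(-1.5707)) (array([-0.1029,  0.1331,  0.0104]), np.float64(-1.5707))
```

```bash
python3 -m crank '[[-0.01,0.013,0,0.14],[-0.02,0.027,0,0.28],[-0.03,0.04,0,0.42],[-0.04,0.053,0,0.56],[-0.05,0.067,0,0.7],[-0.06,0.08,0,0.84],[-0.07,0.093,0,0.98],[-0.08,0.107,0,1.12],[-0.09,0.12,0,1.26],[-0.103,0.133,0,1.4]]'
python3 -m crank '[[0,0,0,0.14],[0,0,0,0.171],[0,0,0,0.171],[0,0,0,0.171]]'
python3 - <<'E'
from h import *
print(where()); print(boxlane(),boxlane("scene"))
print(shift(-.215,0,.108,np.pi/2))
im=snapshot("top")[0]
cv2.imwrite("pics/crop3.png",cv2.resize(im[180:330,180:380],None,fx=4,fy=4)[:,:,::-1])
E
```

```text
time: 7.0
position: [0.5616, 0.315, 0.2025]
tcp_rot: [[-0.21, 0.978, 0.0], [0.978, 0.21, 0.0], [0.0, 0.0, -1.0]]
ft_force: [-0.6, 0.2, 0.7]
opening: 0.0602
gripper_force: 0.0
time: 7.4
position: [0.5615, 0.3136, 0.2029]
tcp_rot: [[-0.047, 0.999, 0.0], [0.999, 0.047, 0.0], [-0.0, 0.0, -1.0]]
ft_force: [-0.5, 0.6, -0.3]
opening: 0.0596
gripper_force: 0.0
('t', 7.4, 'lane', array([-0.2483, -0.0037]), 'z', np.float64(0.2029), 'yaw', np.float64(-1.5698), 'j7', np.float64(-0.24), 'f', array([-0.5,  0.6, -0.3]), 'op', 0.05957838362783204)
(array([-114. ,    0.3]), np.float64(-0.0011), array([ 93.6, 111.6])) (array([-110.9,    8. ]), np.float64(-0.0015), array([ 98.6, 118.4]))
(array([-0.0336,  0.0036,  0.0951]), np.float64(0.0001))
```

View pics/crop3.png

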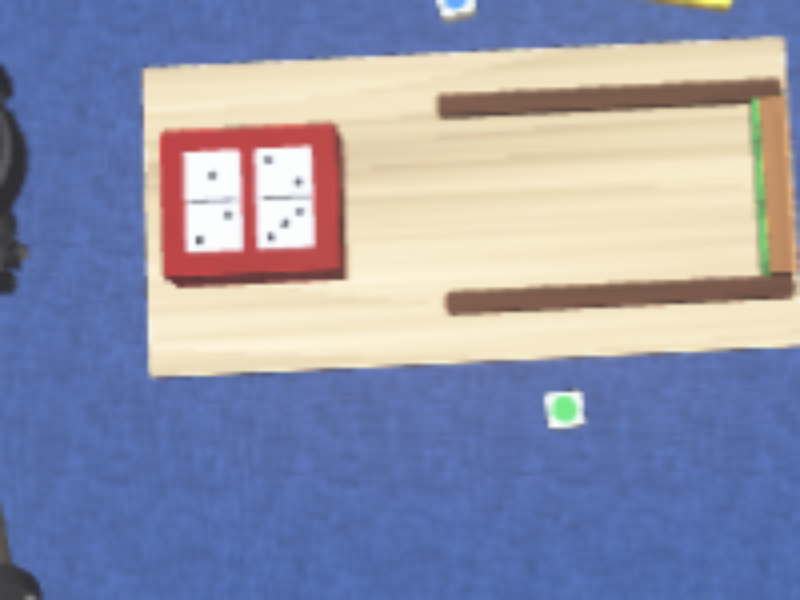

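The box is now centred and square at crop (253,200), with the gripper behind it to the left. Next I'll descend and push down the lane.

```bash
python3 -m crank '[[0,0.0036,0.03,0],[0,0.0036,0.06,0],[0,0.0036,0.09,0],[0,0.0036,0.095,0],[0,0.0036,0.095,0],[0,0.0036,0.095,0]]'
python3 -m crank '[[-0.01,0,0,0],[-0.03,0,0,0],[-0.045,0,0,0],[-0.055,0,0,0],[-0.062,0,0,0],[-0.068,0,0,0],[-0.076,0,0,0],[-0.086,0,0,0],[-0.096,0,0,0],[-0.106,0,0,0]]'
python3 -m crank '[[-0.01,0,0,0],[-0.018,0,0,0],[-0.018,0,0,0]]'
python3 - <<'E'
from h import *
print(where()); print(boxlane(),boxlane("scene"));print(where())
print(shift(.079,0,.108,np.pi/2))
im=snapshot("top")[0]
cv2.imwrite("pics/crop4.png",cv2.resize(im[180:330,180:380],None,fx=4,fy=4)[:,:,::-1])
E
```

```text
time: 8.25
position: [0.5664, 0.3146, 0.1097]
tcp_rot: [[-0.046, 0.999, 0.003], [0.999, 0.046, 0.001], [0.001, 0.003, -1.0]]
ft_force: [0.0, -0.8, 0.6]
opening: 0.0597
gripper_force: 0.0
time: 9.25
position: [0.5702, 0.2094, 0.1083]
tcp_rot: [[-0.048, 0.999, 0.001], [0.999, 0.048, 0.002], [0.002, 0.001, -1.0]]
ft_force: [-0.5, 4.9, 3.0]
opening: 0.0599
gripper_force: 2.4
time: 9.55
position: [0.5713, 0.1875, 0.108]
tcp_rot: [[-0.043, 0.999, 0.0], [0.999, 0.043, -0.002], [-0.002, 0.0, -1.0]]
ft_force: [-0.1, 1.5, 0.7]
opening: 0.0598
gripper_force: 0.4
('t', 9.55, 'lane', array([-0.1218,  0.0003]), 'z', np.float64(0.108), 'yaw', np.float64(1.5678), 'j7', np.float64(-0.0), 'f', array([-0.1,  1.5,  0.7]), 'op', 0.059817483208288044)
(array([-56.4,  -1.5]), np.float64(-0.0247), array([ 99.4, 113. ])) (array([-54.5,   7.6]), np.float64(-0.0054), array([ 98.2, 124.7]))
('t', 9.75, 'lane', array([-0.1229, -0.0006]), 'z', np.float64(0.1071), 'yaw', np.float64(1.5693), 'j7', np.float64(-0.0), 'f', array([ 0.7, -0.2,  0.9]), 'op', 0.05965366559778534)
(array([-0.2019,  0.0009, -0.0004]), np.float64(-0.0015))
```

View pics/crop4.png

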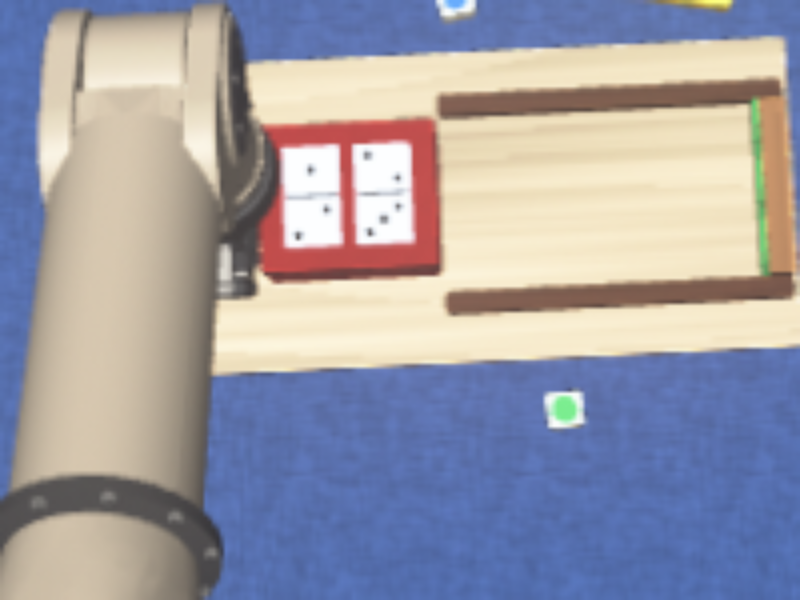

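The box sits square just short of the mouth, its front edge at crop column 438, and the scene camera shows almost no drift. I'll carry on with the push.

```bash
python3 -m crank '[[-0.005,0.001,0,0],[-0.015,0.001,0,0],[-0.025,0.001,0,0],[-0.035,0.001,0,0],[-0.045,0.001,0,0],[-0.055,0.001,0,0],[-0.065,0.001,0,0],[-0.075,0.001,0,0],[-0.083,0.001,0,0],[-0.083,0.001,0,0]]'
python3 - <<'E'
from h import *
print(where()); print(boxlane(),boxlane("scene"));print(where())
print(shift(.079,0,.108,np.pi/2))
E
```

```text
time: 10.8
position: [0.576, 0.1047, 0.1082]
tcp_rot: [[-0.043, 0.999, 0.001], [0.999, 0.043, -0.002], [-0.002, 0.001, -1.0]]
ft_force: [-0.0, 0.2, 0.7]
opening: 0.0595
gripper_force: 0.0
('t', 10.8, 'lane', array([-0.0389,  0.0012]), 'z', np.float64(0.1082), 'yaw', np.float64(1.5678), 'j7', np.float64(0.14), 'f', array([-0. ,  0.2,  0.7]), 'op', 0.059518556156980776)
(array([27.5, -1.8]), np.float64(-0.0483), array([107.8, 104.3])) (array([28.1,  8.5]), np.float64(0.0113), array([ 99.3, 123.2]))
('t', 11.0, 'lane', array([-0.0415,  0.0013]), 'z', np.float64(0.1082), 'yaw', np.float64(1.5707), 'j7', np.float64(0.14), 'f', array([-0.3, -0.6, -0.7]), 'op', 0.05938021886884771)
(array([-0.1205, -0.0013,  0.0003]), np.float64(-0.0001))
```

```bash
python3 -m crank '[[-0.005,-0.001,0,0],[-0.015,-0.001,0,0],[-0.025,-0.001,0,0],[-0.035,-0.001,0,0],[-0.045,-0.001,0,0],[-0.055,-0.001,0,0],[-0.065,-0.001,0,0],[-0.075,-0.001,0,0],[-0.083,-0.001,0,0],[-0.09,-0.001,0,0]]'
python3 -m crank '[[-0.004,0,0,0],[-0.008,0,0,0],[-0.012,0,0,0],[-0.016,0,0,0],[-0.02,0,0,0],[-0.024,0,0,0]]'
python3 - <<'E'
from h import *
print(where()); print(boxlane("scene"));print(where())
print(shift(.079,0,.108,np.pi/2))
im=snapshot("scene")[0]
cv2.imwrite("pics/crop5.png",cv2.resize(im[180:330,220:420],None,fx=4,fy=4)[:,:,::-1])
E
```

```text
time: 12.0
position: [0.5789, 0.0168, 0.108]
tcp_rot: [[-0.046, 0.999, -0.0], [0.999, 0.046, 0.0], [0.0, -0.0, -1.0]]
ft_force: [-0.7, 3.6, 1.7]
opening: 0.0596
gripper_force: 2.0
time: 12.6
position: [0.5801, -0.0064, 0.108]
tcp_rot: [[-0.046, 0.999, 0.0], [0.999, 0.046, 0.0], [0.0, 0.0, -1.0]]
ft_force: [0.4, 4.2, 2.6]
opening: 0.0599
gripper_force: 2.3
('t', 12.6, 'lane', array([0.0723, 0.    ]), 'z', np.float64(0.108), 'yaw', np.float64(-1.5705), 'j7', np.float64(0.34), 'f', array([0.4, 4.2, 2.6]), 'op', 0.05986166665158807)
(array([138.3,   8.5]), np.float64(-0.0006), array([ 99.1, 120.8]))
('t', 12.7, 'lane', array([ 0.0738, -0.    ]), 'z', np.float64(0.1079), 'yaw', np.float64(1.5695), 'j7', np.float64(0.34), 'f', array([0.1, 2.1, 1.9]), 'op', 0.059964789059389643)
(array([-0.0052,  0.    , -0.    ]), np.float64(-0.0013))
```

View pics/crop5.png

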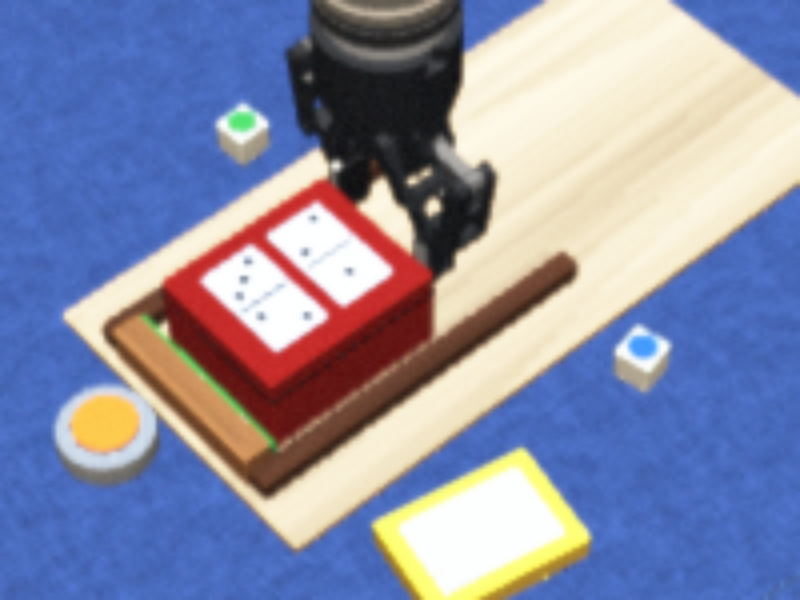

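The box is in the lane at crop (300,290), clear of both rails and a few mm short of the stop. I'll creep until contact shows in the force.

```bash
python3 -m crank '[[-0.001,0,0,0],[-0.002,0,0,0],[-0.003,0,0,0],[-0.004,0,0,0],[-0.005,0,0,0],[-0.006,0,0,0]]'
python3 -m crank '[[-0.001,0,0,0],[-0.002,0,0,0],[-0.003,0,0,0],[-0.003,0,0,0]]'
python3 -c "
from h import *
print(where(),boxlane('scene'))"
```

```text
time: 13.35
position: [0.5803, -0.0122, 0.1079]
tcp_rot: [[-0.047, 0.999, 0.0], [0.999, 0.047, 0.0], [0.0, 0.0, -1.0]]
ft_force: [0.0, 3.9, 2.0]
opening: 0.0601
gripper_force: 2.2
time: 13.75
position: [0.5803, -0.0132, 0.1079]
tcp_rot: [[-0.047, 0.999, -0.001], [0.999, 0.047, 0.003], [0.003, -0.0, -1.0]]
ft_force: [-1.3, 8.1, 3.7]
opening: 0.0596
gripper_force: 3.8
('t', 13.75, 'lane', array([0.0791, 0.    ]), 'z', np.float64(0.1079), 'yaw', np.float64(-1.57), 'j7', np.float64(0.36), 'f', array([-1.3,  8.1,  3.7]), 'op', 0.05956793814859031) (array([144.5,   8. ]), np.float64(0.0089), array([ 98.8, 120.4]))
```

```bash
python3 -m crank '[[-0.001,0,0,0],[-0.002,0,0,0],[-0.002,0,0,0]]'
python3 -m crank '[[0.003,0,0,0],[0.01,0,0,0],[0.025,0,0,0],[0.04,0,0,0],[0.04,0,-0.03,0],[0.04,0,-0.07,0],[0.06,0,-0.11,0],[0.1,0,-0.14,0],[0.14,0,-0.15,0],[0.18,0,-0.15,0]]'
python3 -m crank '[[0.04,0,0,0],[0.08,0,0,0],[0.08,0,0,0],[0.08,0,0,0]]'
python3 - <<'E'
from h import *
print(where(),boxlane(),boxlane("scene"))
im=snapshot("top")[0]
cv2.imwrite("pics/crop6.png",cv2.resize(im[150:300,200:400],None,fx=4,fy=4)[:,:,::-1])
E
```

```text
time: 14.15
position: [0.5803, -0.0134, 0.1079]
tcp_rot: [[-0.048, 0.999, -0.001], [0.999, 0.048, 0.006], [0.006, -0.001, -1.0]]
ft_force: [-1.7, 10.7, 4.3]
opening: 0.0599
gripper_force: 5.1
time: 15.15
position: [0.5731, 0.1645, 0.2607]
tcp_rot: [[-0.046, 0.999, 0.006], [0.999, 0.046, 0.001], [0.001, 0.006, -1.0]]
ft_force: [0.3, 0.2, -0.3]
opening: 0.0598
gripper_force: 0.0
time: 15.55
position: [0.5676, 0.2445, 0.2571]
tcp_rot: [[-0.05, 0.999, -0.001], [0.999, 0.05, -0.001], [-0.001, -0.001, -1.0]]
ft_force: [0.3, -0.7, -0.3]
opening: 0.0596
gripper_force: 0.0
('t', 15.55, 'lane', array([-0.179 , -0.0008]), 'z', np.float64(0.2571), 'yaw', np.float64(-1.5668), 'j7', np.float64(-0.16), 'f', array([ 0.3, -0.7, -0.3]), 'op', 0.05961160755220485) (array([144. ,   1.1]), np.float64(0.001), array([ 93.5, 110.3])) (array([148.3,   8.4]), np.float64(0.0013), array([ 99.1, 115.1]))
```

View pics/crop6.png

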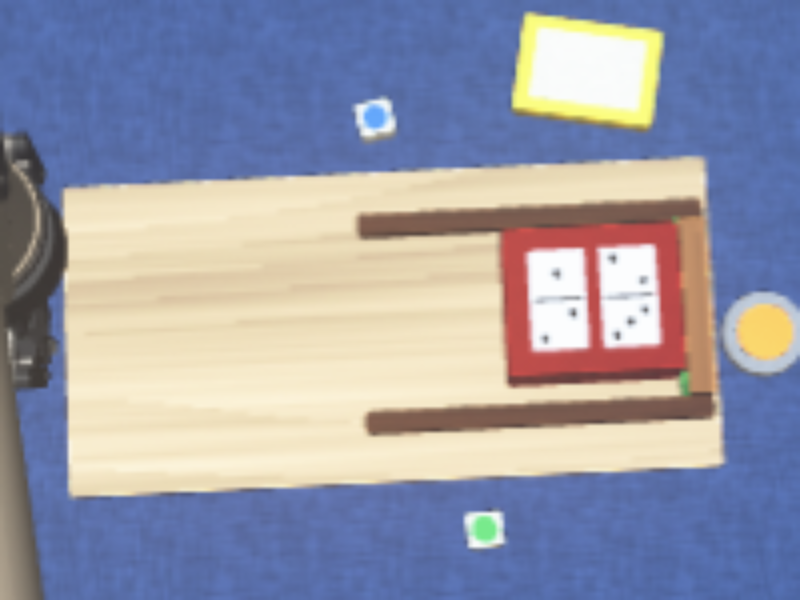

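The box rests against the green stop (crop column 683), centred at 144 mm, 1 mm, square to the lane. The rails are clear and the bystanders are where they were.

```bash
python3 -c "
from bench import *
print(sign_off())"
```

```text
the job is handed in; nothing more can be done
None
```

The red domino box is down the lane and resting against the green stop, about 1 mm off the centre line and square. I saw no contact with either rail, the other objects were left alone, and the job was handed in at about 16 s.

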